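Pull the furnace filter for inspection

ROBOT

A 6-joint arm with a two-finger parallel gripper is mounted at the origin on the work surface. World frame = base frame: x ahead of the robot, y to its left, z up, the work surface at z = 0. Lengths are in m, angles in rad, forces in N, time in s.
With the tool pointing down it reaches from about 0.35 to 0.8 m from the base axis. Payload 7.3 kg.
Tool frame: the origin (TCP) lies on the centre line of the jaws, within the pads' length; the fingertips stand bot.tip_extent ahead of it and the grasp point (between the pads) lies 3 mm ahead of it (bot.tip_extent is the distance from the TCP to the fingertips, in m); z points along the fingers, y is the direction in which the jaws open and shut (so a half turn about z gives the same grasp; the last joint's range is limited). The gripper opens to 85 mm and grips with 20 to 120 N. Pads are 22 mm wide; open, the fingers measure 114 mm over their backs; the gripper's body (76 mm by 85 mm) begins 54 mm behind the grasp point. The pads swing forward as they close: fully open they stand 13 mm farther back than shut.
Start: joints at [-1.491, 0.342, 1.524, -0, 1.275, -0.146], TCP at [0.118, -0.512, 0.253] pointing down, gripper open.
Joint ranges: [-2.53, 2.53], [-0.77, 2.02], [0.04, 2.7], [-1, 4.14], [0.28, 2.66], [-3.11, 3.11]. Speed limits (rad/s): [2.57, 2.57, 3.14, 3.14, 3.14, 3.14].

INTERFACE

Orientations are given as a rotation vector (axis times angle).
In Python, from station import bot, viewer, order, look_for, cut_out, landmark_of gives the robot as it stands.
- The arm moves only by the shell command python3 -m handwheel 'ROWS' [OPENING] [FORCE]. ROWS is JSON, a list of rows, each a list of 2 entries, a list of its own where there are three numbers: the shift along the tool's x, y, z in m, then the turn, a rotation vector about the tool's x, y, z in rad. In form: [[[x, y, z], [wx, wy, wz]], ...]. A call has exactly 5 rows; each row is the pose to reach, as a shift and turn from the pose measured when the call began, along the tool's axes at that moment; what a row does not reach only later rows make up. A row lasts 1/8 s, in which the tool goes at most 62.5 mm and 10.7 degrees, less where a joint would pass 70% of its speed; a pose out of reach is approached as far as the arm can. A call with a gripper value outside its range is refused whole. OPENING is the opening, from 0 (shut) to 1 (fully open), set as the call begins (- or left out, the last holds). The fingers move at their own pace and stop on an object; FORCE is the grip in N (left out, the last holds). Time passes only in rows, so rows that repeat a pose let the fingers close, or fill a call up. It gives the time, the measured TCP pose, the force and the opening at its end, in the units of the state.
- bot.sense(): the state, without advancing time (a new reading comes with each control period).
- viewer.get_image(name): name is "scene" or "top" or "wrist"; returns a dict with "image" (384x512x3 uint8, blue, green, red), "z_map" (384x512 float32, m along the optical axis (not along the pixel's ray), 0 where there is no reading), "mtx" (3x3 intrinsics, pixels), "extrinsics" (4x4, takes a point from camera to world coordinates). Camera axes: x right, y down, z forward; pixel columns grow to the right and rows downward; lengths in m; the calibration is good to about 2 mm. A picture is of the moment at which its call begins.
- order.hand_in(): hands the job in, once; it reports no verdict.
Trained networks look in a picture, given as the dict that the camera call returned (one of the last four; its "shot" number tells which), for a name from the list of things; names that differ only in an ending like _2 or _b are one class to them, and where a whole thing is asked for, a point or a joint stands for the part that bears it (a point fixed in the world has none). Each returns a list of dicts, best first, with "confidence" (0 to 1); they miss things now and then, are a little off and sometimes report something else, mostly with a low value. They report only what shows in the picture. A call takes as long as a camera call. They do not tell look-alikes from the thing itself.
- look_for(picture, query): "position" ([x, y, z] in m, in world coordinates, good to about 4 mm: the middle of the surface that is visible of it).
- cut_out(picture, query): "region" (384x512 bool, what is visible of it).
- landmark_of(picture, query): "position" ([x, y, z] in m, in world coordinates, good to about 4 mm: a listed point, or the origin of a listed thing).
The state is a dict: "time": time; "joint_pos": joint angles; "joint_vel": joint speeds; "effort": joint torques, N m; "position": TCP position; "ee_rot": TCP orientation; "ft_force": force on the tool from outside, world axes, zero at the start; "ft_torque": the same for the moment, N m; "grip_width": finger opening in m.
Only numpy, scipy, OpenCV 4.12 (cv2) and the standard library are available. Lean on these libraries where they do the work, as an engineer would, in place of code of your own. Each camera call takes 0.05 s, during which the arm holds its last target. There are 200 camera calls.

TASK

On the filter housing of the tube furnace, take out the pin that holds the cover flap down and stand it fully home in the bore of the aluminium parking block; only then lift the flap right up (it stays up by itself) and draw the filter plate straight up out of its guides. Present the plate: hold it upright and still over the middle of the square steel inspection plate, with its lower edge at least 10 cm above the bench, and finish while still holding it there, with the flap left open and the pin left parked. Leave the flask, the beaker and the ceramic boat alone.

Things in the scene. Friction and masses are not known exactly. Their poses are not given: they have to be found in the camera images.
- housing: Fixed teal box, open top under the flap, 130 (x) by 160 (y) by 90 mm high, walls and floor 6 mm; louvred black front on -x. Origin: centre of underside; turned by its yaw. Inside at x = 0 two pairs of upright guide rails (13 mm slots, to 51 mm height) hold the filter plate, lying along y. On the +y side a boss 30 by 24 mm, top at 96.5 mm, bore centre at (0, +98) mm, holds the pin.
- flap (a joint): Angle of the cover flap about its hinge (rad): 0 closed (flat on the housing), grows as it opens upward and away to the housing's +x; stop at 1.9. Friction hinge of about 0.3 N m: the flap (250 g) stays where it is left. It must be left above 1.35 (near upright or beyond).
- flap_hinge (a point): Middle of the flap's hinge line, which runs along the housing's y, at housing (+65, 0, 90) mm: its far top edge. From here the closed flap reaches 143 mm towards the housing's -x; it is 168 mm wide and 6 mm thick, its underside at the hinge's height.
- flap_handle (a point): Middle of the flap's bow handle, moves with the flap: a round steel bar, 10 mm diameter, parallel to the hinge, 66 mm clear between its posts, axis 36 mm above the flap's underside (25 mm clear gap under the bar) and 130 mm from the hinge line. Closed: at housing (-65, 0, 126) mm.
- pin: Loose steel hold-down pin, about 120 g, upright at first in the housing's boss. Origin: centre of its collar's underside; z up the pin. Below: shank 14 mm diameter, 42 mm long, tapered foot. Collar 38 mm across, 6 mm thick, lapping over the flap's edge. Above: round knob 20 mm diameter, from 6 to 42 mm above the origin.
- park_hole0 (a point): Centre of the mouth of the bore in the parking block, 60 mm above the bench: a fixed aluminium cube of 60 mm with an upright blind bore 16 mm across (1 mm play all round the shank) and 48 mm deep. With the pin fully home its collar lies on the block's top, the pin's origin at this point.
- filter: Loose filter plate, about 200 g, hidden under the flap: aluminium with dark slots, 142 mm wide (its y), 10 mm thick (its x), 55 mm high; a tab 34 mm wide, also 10 mm thick, rises mid-width to 77 mm. Origin: centre of the lower edge; z up. Stands on the housing's floor, 6 mm above the bench, tab top 7 mm below the rim.
- pad: Square steel inspection plate fixed flat on the bench, 140 by 140 by 8 mm. Origin: centre of its underside. It lies to one side of the housing, the parking block to the other.
- flask: Bystander: conical glass flask, 80 mm across the foot, 118 mm high, origin at the centre of its underside.
- beaker: Bystander: glass beaker, 64 mm across, 85 mm high, origin at the centre of its underside.
- boat: Bystander: white ceramic boat (small open trough) 30 by 100 by 20 mm, beyond the housing, origin at the centre of its underside.
There are look-alikes about, which are no part of the job. Of the things that look like the pad, take the one that is farthest to the robot's left at the start.

How it is judged:
On the way, in this order (a step that is already met when the one before it is completed fails the run):
1. the pin stands fully home in the parking block's bore and is let go, the flap still closed (horizontal distance between pin and park_hole0 below 0.004 m and z of pin in the frame of park_hole0 between -0.004 and 0.004 m and angle between pin's own z axis and vertical below 0.1 rad and contact force between the fingers and pin below 0.1 N and value of joint flap below 0.15 rad), for 0.2 s.
2. the flap stands open, the pin still parked (horizontal distance between pin and park_hole0 below 0.004 m and z of pin in the frame of park_hole0 between -0.004 and 0.004 m and angle between pin's own z axis and vertical below 0.1 rad and value of joint flap above 1.35 rad), for 0.2 s.
3. the filter plate is out of its guides and held in the fingers (contact force between the fingers and filter above 1 N and contact force between filter and housing below 0.1 N and z of filter in the frame of housing above 0.06 m), for 0.2 s.
At the end, for the whole second after the job is handed in: Plate held in the fingers, still, upright within 0.2 rad, lower edge over 100 mm above the bench, origin within 50 mm of the inspection plate's centre, clear of the housing; flap beyond 1.35 rad; pin let go in the parking bore, within 4 mm of home and axis, upright within 0.1 rad (all of step 2 and contact force between the fingers and filter above 1 N and contact force between filter and housing below 0.1 N and height (world z) of filter above 0.1 m and horizontal distance between filter and pad below 0.05 m and angle between filter's own z axis and vertical below 0.2 rad and linear speed of filter below 0.03 m/s and contact force between the fingers and pin below 0.1 N); the arm keeps its last pose, push and grip.
It fails at once if the flask is pushed more than 20 mm or tipped (distance of flask from where it was at the start of the episode above 0.02 m or angle between flask's own z axis and vertical above 0.3 rad).
It fails at once if the beaker is pushed more than 20 mm or tipped (distance of beaker from where it was at the start of the episode above 0.02 m or angle between beaker's own z axis and vertical above 0.3 rad).
It fails at once if the ceramic boat is pushed more than 20 mm or tipped (distance of boat from where it was at the start of the episode above 0.02 m or angle between boat's own z axis and vertical above 0.3 rad).
It fails at once if the flap is lifted before the pin is parked (value of joint flap above 0.2 rad and horizontal distance between pin and park_hole0 above 0.02 m).
It also fails if it takes over 72 s, if anything falls off the work surface, if the arm or the gripper's body presses on something with over 40 N, if the wrist force passes 120 N, or if a joint passes its speed limit or range.

## Working session

There is one attempt and no reset: what is moved stays moved. The work goes in short steps, Python scripts to look and compute and a shell command to move; the robot and the scene stay as the last step left them, time stands still between calls to the robot, and variables do not carry over. Pictures are saved under pics/ and viewed, about 8 in all and at most 12, crops included, and the job is handed in when it is done.

```bash
ls; mkdir -p pics; cat > h.py <<'E'
import numpy as np,cv2
from scipy.spatial.transform import Rotation as R
from station import bot,viewer,order,look_for,cut_out,landmark_of
np.set_printoptions(precision=4,suppress=True)
def pts(p):
    z=p["z_map"];v,u=np.indices(z.shape);K=p["mtx"]
    c=np.stack([(u-K[0,2])*z/K[0,0],(v-K[1,2])*z/K[1,1],z],-1)
    E=p["extrinsics"];w=c@E[:3,:3].T+E[:3,3];w[z<=0]=np.nan
    return w
def rel(target,s=None):
    s=s or bot.sense();return R.from_rotvec(s["ee_rot"]).inv().apply(np.array(target)-s["position"])
E
python3 - <<'E'
from h import *
s=bot.sense();print(s,bot.tip_extent);print(R.from_rotvec(s["ee_rot"]).as_matrix())
ps={n:viewer.get_image(n) for n in("scene","top")}
for n,p in ps.items():
    cv2.imwrite(f"pics/{n}0.png",p["image"])
    for q in["housing","flap","flap_hinge","flap_handle","pin","park_hole0","filter","pad","flask","beaker","boat"]:
        print(n,q,[(round(d["confidence"],2),np.array(d["position"])) for d in landmark_of(p,q)])
E
```

```text
pics
{'time': 0.0, 'joint_pos': array([-1.491 ,  0.3427,  1.525 ,  0.    ,  1.2754, -0.146 ]), 'joint_vel': array([ 0.002 , -0.0006,  0.    , -0.0004,  0.0011, -0.0019]), 'effort': array([ -0.0021, -43.3681, -24.6019,  -0.0004,   0.0078,   0.    ]), 'position': array([ 0.1175, -0.5113,  0.2526]), 'ee_rot': array([-3.1201, -0.3537, -0.0001]), 'ft_force': array([0.2389, 0.1722, 0.4587]), 'ft_torque': array([ 0.0293, -0.0192, -0.0248]), 'grip_width': 0.08556189790867924} 0.022
[[ 0.9746  0.2239 -0.0001]
 [ 0.2239 -0.9746  0.0015]
 [ 0.0002 -0.0015 -1.    ]]
scene housing [(0.84, array([ 0.5065, -0.0256,  0.0032]))]Traceback (most recent call last):
  File "<stdin>", line 7, in <module>
ValueError: it knows: beaker, boat, filter, flap_handle, flap_hinge, flask, housing, pad, park_hole, pin
```

```bash
python3 -c "
import cv2,numpy as np
print([cv2.imread(f'pics/{n}0.png').shape for n in('scene','top')])"
```

```text
[ WARN:0@0.024] global loadsave.cpp:275 findDecoder imread_('pics/top0.png'): can't open/read file: check file path/integrity
Traceback (most recent call last):
AttributeError: 'NoneType' object has no attribute 'shape'
```

```bash
python3 - <<'E'
from h import *
ps={n:viewer.get_image(n) for n in("scene","top")}
for n,p in ps.items():
    cv2.imwrite(f"pics/{n}0.png",p["image"])
    for q in["housing","flap_hinge","flap_handle","pin","park_hole","filter","pad","flask","beaker","boat"]:
        print(n,q,[(round(d["confidence"],2),np.array(d["position"])) for d in landmark_of(p,q)])
    np.save(f"{n}w.npy",pts(p)); print(p["extrinsics"])
w=np.load("topw.npy")
E
```

```text
scene housing [(0.73, array([ 0.5075, -0.023 ,  0.0037]))]
scene flap_hinge [(0.7, array([ 0.5676, -0.0136,  0.0886]))]
scene flap_handle [(0.92, array([ 0.4448, -0.047 ,  0.1281]))]
scene pin [(0.54, array([0.4816, 0.0692, 0.0965]))]
scene park_hole [(0.72, array([ 0.4477, -0.047 ,  0.1288])), (0.67, array([ 0.5289, -0.2643,  0.0567]))]
scene filter []
scene pad [(0.75, array([0.3188, 0.1992, 0.0009])), (0.74, array([ 0.2946, -0.2095,  0.0021])), (0.59, array([ 0.521 ,  0.2745, -0.0011]))]
scene flask [(0.65, array([ 0.5232,  0.2749, -0.0011])), (0.62, array([0.6934, 0.3343, 0.0003]))]
scene beaker [(0.65, array([ 0.7259, -0.3075,  0.003 ]))]
scene boat [(0.55, array([ 0.839 ,  0.026 , -0.0004]))]
[[ 0.2829  0.5481 -0.7871  1.4645]
 [ 0.959  -0.1496  0.2406 -0.2659]
 [ 0.0141 -0.823  -0.5679  0.7563]
 [ 0.      0.      0.      1.    ]]
top housing [(0.69, array([ 0.5062, -0.0275, -0.0045]))]
top flap_hinge [(0.73, array([ 0.571 , -0.0087,  0.0882]))]
top flap_handle []
top pin []
top park_hole [(0.91, array([ 0.5303, -0.2727,  0.0596])), (0.4, array([ 0.445 , -0.0452,  0.127 ]))]
top filter []
top pad [(0.95, array([ 0.5248,  0.2726, -0.0011])), (0.77, array([0.3136, 0.1997, 0.0001])), (0.67, array([ 0.2967, -0.2106,  0.005 ]))]
top flask [(0.96, array([0.692 , 0.3306, 0.0016]))]
top beaker [(0.93, array([ 0.7243, -0.3059,  0.0036]))]
top boat [(0.55, array([0.8421, 0.0217, 0.0009]))]
[[ 0.014  -0.991   0.133   0.4475]
 [-0.9999 -0.0129  0.0086 -0.0078]
 [-0.0068 -0.1331 -0.9911  0.9973]
 [ 0.      0.      0.      1.    ]]
```

View pics/scene0.png

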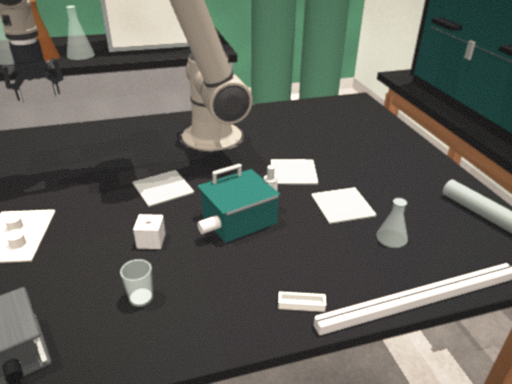

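View pics/top0.png

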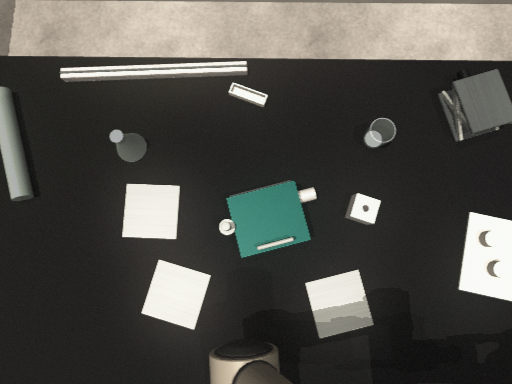

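The pad is the leftmost one, at about (0.523, 0.273); in the top view it is at pixel (151,211). The pin knob is at (228,227), the block at (364,208) and the handle at (276,243). Next I refine these from depth.

```bash
python3 - <<'E'
from h import *
W={n:np.load(n+"w.npy") for n in("top","scene")}
def sel(n,c,r,z0,z1):
    w=W[n].reshape(-1,3);return w[(np.hypot(w[:,0]-c[0],w[:,1]-c[1])<r)&(w[:,2]>z0)&(w[:,2]<z1)]
def rect(a):return cv2.minAreaRect(a[:,:2].astype(np.float32)*1000)
for n in W:
    print(n)
    for nm,c,r,z0,z1 in[("flap",(.505,-.025),.13,.088,.105),("block",(.53,-.268),.06,.05,.07),("knob",(.482,.07),.03,.125,.15),("collar",(.482,.07),.03,.098,.112),("bar",(.445,-.046),.05,.115,.14),("pad",(.523,.273),.11,.005,.02)]:
        a=sel(n,c,r,z0,z1)
        if len(a)>3: print(nm,len(a),rect(a),a.mean(0),np.median(a[:,2]),a[:,2].max())
E
```

```text
top
flap 4463 ((499.2923278808594, -14.013786315917969), (149.9910888671875, 200.24349975585938), 15.38886547088623) [ 0.5037 -0.0262  0.0952] 0.09506123221376428 0.10474694408635621
block 603 ((531.9415283203125, -268.3242492675781), (60.7377815246582, 60.64906311035156), 72.10818481445312) [ 0.5314 -0.2676  0.0588] 0.05888769660663984 0.06361058663816344
knob 64 ((480.0411682128906, 65.68656158447266), (17.876726150512695, 18.066814422607422), 0.40625885128974915) [0.4803 0.0655 0.1368] 0.1371499886372537 0.1424499552532308
collar 138 ((480.1441345214844, 65.71864318847656), (36.64814758300781, 37.144264221191406), 75.43699645996094) [0.4798 0.0643 0.1014] 0.10116577783050307 0.10967835949980698
bar 169 ((443.600341796875, -45.229984283447266), (9.922335624694824, 84.88146209716797), 15.298840522766113) [ 0.4437 -0.0453  0.1289] 0.12901616425178752 0.1335212630737288
pad 2426 ((522.1612548828125, 266.7205810546875), (148.995361328125, 139.7529754638672), 88.53303527832031) [0.5209 0.2705 0.0073] 0.0071413796189839784 0.013206442531927154
scene
flap 2271 ((500.63360595703125, -15.29
[... 307 characters left out ...]
6678
knob 49 ((484.1618347167969, 64.44395446777344), (16.14723014831543, 20.286725997924805), 39.743831634521484) [0.4862 0.0638 0.1333] 0.13453174707767468 0.13917006845964552
collar 81 ((484.2533264160156, 64.46258544921875), (32.5904426574707, 34.60683059692383), 72.84300231933594) [0.4886 0.0633 0.1023] 0.10131128275669032 0.11180835055808525
bar 127 ((446.8873596191406, -46.99416732788086), (14.436162948608398, 83.50914764404297), 16.006322860717773) [ 0.4486 -0.0481  0.1255] 0.12640761521640664 0.13218169757743914
pad 1109 ((525.9856567382812, 270.54595947265625), (140.9812469482422, 144.56907653808594), 88.1760482788086) [0.5299 0.2684 0.0069] 0.006758209615853272 0.01149205073327808
```

```bash
cat > to.py <<'E'
import sys
from h import *
# python3 to.py x y z [yaw of tool y, deg]: shift and turn in tool axes
s=bot.sense();M=R.from_rotvec(s["ee_rot"])
x,y,z=map(float,sys.argv[1:4]);yaw=np.radians(float(sys.argv[4]) if len(sys.argv)>4 else 15.4)
ty=np.array([np.cos(yaw),np.sin(yaw),0]);tz=np.array([0,0,-1.]);T=R.from_matrix(np.stack([np.cross(ty,tz),ty,tz],1))
print("t",s["time"],"pos",s["position"],"f",s["ft_force"],"q",s["joint_pos"],"w",s["grip_width"])
print("shift",M.inv().apply(np.array([x,y,z])-s["position"]),"turn",(M.inv()*T).as_rotvec())
E
python3 -m handwheel '[[[0.05,-0.03,0],[0,0,-0.17]],[[0.1,-0.06,0],[0,0,-0.34]],[[0.15,-0.095,0],[0,0,-0.52]],[[0.2,-0.125,0],[0,0,-0.7]],[[0.254,-0.157,0],[0,0,-0.87]]]' 1 40
python3 to.py 0.48 0.0655 0.24
```

```text
time: 1.88
position: [0.3308, -0.3007, 0.2536]
ee_rot: [2.677, 1.643, 0.0]
ft_force: [0.4, -0.3, 0.3]
grip_width: 0.0854
t 1.875 pos [ 0.3308 -0.3007  0.2536] f [ 0.3774 -0.3384  0.3168] q [-0.9094  0.1983  1.7233 -0.0001  1.219  -0.4394] w 0.08537449988628723
shift [ 0.3941 -0.0329  0.0133] turn [ 0.0006  0.0008 -0.7388]
```

```bash
python3 -m handwheel '[[[0.055,-0.004,0],[0,0,-0.15]],[[0.11,-0.008,0],[0,0,-0.3]],[[0.165,-0.013,0],[0,0,-0.45]],[[0.22,-0.018,0],[0,0,-0.6]],[[0.28,-0.022,0],[0,0,-0.739]]]'
python3 to.py 0.48 0.0655 0.24
```

```text
time: 2.5
position: [0.4386, -0.0395, 0.2537]
ee_rot: [1.897, 2.502, -0.0]
ft_force: [0.8, -1.0, -0.1]
grip_width: 0.0852
t 2.5 pos [ 0.4386 -0.0395  0.2537] f [ 0.8494 -0.988  -0.0841] q [-0.2637  0.1853  1.7396 -0.0009  1.215  -0.5366] w 0.08521045347438046
shift [0.09   0.0682 0.0137] turn [0.0011 0.0016 0.0044]
```

```bash
python3 -m handwheel '[[[0.045,0.034,0],[0,0,0]],[[0.09,0.068,0.004],[0,0,0.004]],[[0.09,0.068,0.013],[0,0,0.004]],[[0.09,0.068,0.013],[0,0,0.004]],[[0.09,0.068,0.013],[0,0,0.004]]]'
python3 - <<'E'
from h import *
p=viewer.get_image("wrist");cv2.imwrite("pics/w1.png",p["image"]);w=pts(p).reshape(-1,3)
a=w[(np.hypot(w[:,0]-.48,w[:,1]-.066)<.03)]
for z0,z1 in((.125,.145),(.098,.108)):
    b=a[(a[:,2]>z0)&(a[:,2]<z1)]
    if len(b)>5: print(len(b),cv2.minAreaRect(b[:,:2].astype(np.float32)*1000),b.mean(0))
print(landmark_of(p,"pin"),bot.sense()["position"])
E
```

```text
time: 3.12
position: [0.4796, 0.0644, 0.2409]
ee_rot: [1.904, 2.496, -0.0]
ft_force: [-0.0, -0.4, -0.2]
grip_width: 0.0855
465 ((480.8231201171875, 66.73066711425781), (19.38727569580078, 18.92412567138672), 62.45512771606445) [0.4806 0.0683 0.1376]
638 ((481.3296203613281, 65.60607147216797), (47.726165771484375, 39.532318115234375), 4.798255443572998) [0.4795 0.0719 0.103 ]
[{'position': [0.4819, 0.0682, 0.0992], 'confidence': 0.62}] [0.4798 0.0644 0.2411]
```

View pics/w1.png

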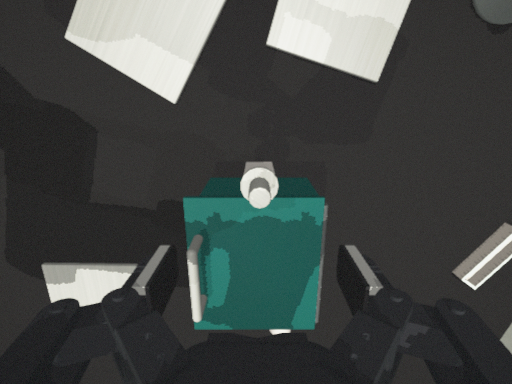

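The wrist view shows the knob at pixel (260,197), centred between the jaws, and the handle to its left. Depth puts the knob at (0.481, 0.067), as expected, so I descend and grip.

```bash
python3 -m handwheel '[[[0.002,0.002,0.04],[0,0,0]],[[0.002,0.002,0.08],[0,0,0]],[[0.002,0.002,0.1],[0,0,0]],[[0.002,0.002,0.111],[0,0,0]],[[0.002,0.002,0.111],[0,0,0]]]'
python3 -m handwheel '[[[0,0,0],[0,0,0]],[[0,0,0],[0,0,0]],[[0,0,0],[0,0,0]],[[0,0,0],[0,0,0]],[[0,0,0],[0,0,0]]]' 0 60
python3 to.py 0.481 0.067 0.13
```

```text
time: 3.85
position: [0.4815, 0.0662, 0.1301]
ee_rot: [1.905, 2.495, -0.0]
ft_force: [-0.3, -0.1, 0.7]
grip_width: 0.0856
time: 4.47
position: [0.4816, 0.0662, 0.1306]
ee_rot: [1.905, 2.495, 0.0]
ft_force: [-1.2, -0.1, 5.7]
grip_width: 0.0187
t 4.475 pos [0.4816 0.0662 0.1306] f [-1.1537 -0.0938  5.6937] q [-0.0203  0.413   1.7995 -0.0018  0.9266 -0.2857] w 0.01870642373960589
shift [ 0.0009 -0.0004  0.0006] turn [ 0.002   0.0021 -0.0023]
```

```bash
python3 -m handwheel '[[[0,0,-0.02],[0,0,0]],[[0,0,-0.05],[0,0,0]],[[0,0,-0.09],[0,0,0]],[[0,0,-0.12],[0,0,0]],[[0,0,-0.12],[0,0,0]]]'
python3 to.py 0.532 -0.268 0.25
```

```text
time: 5.1
position: [0.4822, 0.0664, 0.2522]
ee_rot: [1.903, 2.492, 0.005]
ft_force: [0.1, 0.9, -1.5]
grip_width: 0.0186
t 5.1 pos [0.4822 0.0664 0.2522] f [ 0.1361  0.8875 -1.4877] q [-0.0199  0.2696  1.6315 -0.0015  1.2337 -0.2859] w 0.01855292730442778
shift [-0.3357 -0.0401  0.0031] turn [ 0.0061  0.0033 -0.0022]
```

```bash
python3 -m handwheel '[[[-0.04,-0.005,0],[0,0,0]],[[-0.09,-0.01,0],[0,0,0]],[[-0.14,-0.017,0],[0,0,0]],[[-0.19,-0.023,0],[0,0,0]],[[-0.22,-0.027,0],[0,0,0]]]'
python3 to.py 0.532 -0.268 0.25
python3 -m handwheel '[[[-0.04,-0.005,0],[0,0,0]],[[-0.08,-0.01,0],[0,0,0]],[[-0.115,-0.013,0],[0,0,0]],[[-0.115,-0.013,0],[0,0,0]],[[-0.115,-0.013,0],[0,0,0]]]'
python3 to.py 0.532 -0.268 0.25
python3 - <<'E'
from h import *
p=viewer.get_image("wrist");cv2.imwrite("pics/w2.png",p["image"]);w=pts(p);np.save("w2.npy",w)
w=w.reshape(-1,3)
a=w[(np.hypot(w[:,0]-.532,w[:,1]+.268)<.06)&(w[:,2]>.054)&(w[:,2]<.066)]
print(len(a),cv2.minAreaRect(a[:,:2].astype(np.float32)*1000),a.mean(0))
for n in("wrist","top","scene"):
    p=viewer.get_image(n)
    for q in("park_hole","pin"):print(n,q,[(round(d["confidence"],2),np.array(d["position"])) for d in landmark_of(p,q)])
E
```

```text
time: 5.72
position: [0.5135, -0.155, 0.2505]
ee_rot: [1.907, 2.493, 0.003]
ft_force: [-0.3, 0.4, -1.9]
grip_width: 0.0181
t 5.725 pos [ 0.5135 -0.155   0.2505] f [-0.3052  0.4257 -1.8517] q [-0.4367  0.3632  1.5005  0.0012  1.2744 -0.7018] w 0.018069565021444516
shift [-0.1139 -0.0117  0.0006] turn [ 0.0035  0.0015 -0.004 ]
time: 6.35
position: [0.5305, -0.2687, 0.2489]
ee_rot: [1.909, 2.495, 0.003]
ft_force: [0.9, 1.1, -1.9]
grip_width: 0.0182
t 6.35 pos [ 0.5305 -0.2687  0.2489] f [ 0.86    1.1184 -1.8505] q [-0.5986  0.4739  1.3299  0.0022  1.3376 -0.8637] w 0.018216453761899173
shift [ 0.0003  0.0016 -0.0011] turn [ 0.0018 -0.0012 -0.0042]
2548 ((532.5739135742188, -268.39642333984375), (60.34250259399414, 60.101436614990234), 72.3462905883789) [ 0.5323 -0.2672  0.0605]
wrist park_hole [(0.7, array([ 0.5335, -0.2663,  0.057 ]))]
wrist pin [(0.59, array([ 0.5295, -0.267 ,  0.218 ]))]
top park_hole [(0.73, array([ 0.5322, -0.2667,  0.061 ])), (0.48, array([ 0.7202, -0.3021,  0.0021]))]
top pin [(0.58, array([ 0.5287, -0.2663,  0.2157]))]
scene park_hole [(0.69, array([ 0.5312, -0.2677,  0.0579]))]
scene pin [(0.65, array([ 0.5344, -0.2657,  0.2192]))]
```

View pics/w2.png

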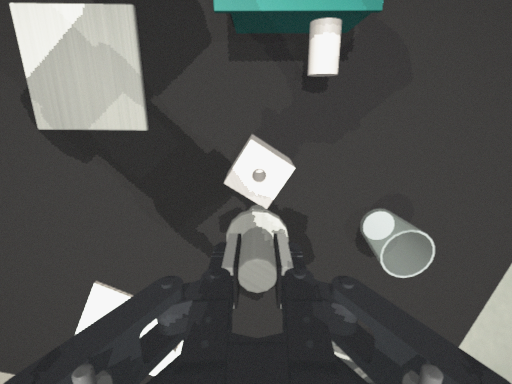

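```bash
python3 - <<'E'
from h import *
w=np.load("w2.npy");im=cv2.imread("pics/w2.png");g=cv2.cvtColor(im,cv2.COLOR_BGR2GRAY)
# bore: dark pixels on block top
sub=g[165:185,248:270];print(sub[::2,::2])
m=np.zeros(g.shape,bool);m[166:185,250:269]=g[166:185,250:269]<190
p=viewer.get_image("wrist");K=p["mtx"];E=p["extrinsics"]
v,u=np.nonzero(m);c=np.array([(u.min()+u.max())/2,(v.min()+v.max())/2]);print("px",c,u.min(),u.max(),v.min(),v.max())
d=E[:3,:3]@np.array([(c[0]-K[0,2])/K[0,0],(c[1]-K[1,2])/K[1,1],1]);print("bore",E[:3,3]+d*(.06-E[2,3])/d[2])
a=w[195:300,215:300].reshape(-1,3);a=a[a[:,2]>.12]
h=np.histogram(a[:,2],np.arange(.15,.28,.006));print(h[0]);print(h[1])
for z0,z1 in((.165,.21),(.214,.226),(.25,.27)):
    b=a[(a[:,2]>z0)&(a[:,2]<z1)]
    if len(b)>5:print(z0,len(b),cv2.minAreaRect(b[:,:2].astype(np.float32)*1000),b.mean(0))
print("cam",E[:3,3],E[:3,2])
E
```

```text
[[247 247 247 247 247 247 247 247 247 247 247]
 [247 247 247 247 247 247 247 247 247 247 247]
 [247 247 247 247 210 218 228 236 247 247 247]
 [247 247 247 169 233 246 245 233 215 247 247]
 [247 247 232 150 163 169 168 166 146 246 247]
 [247 247 201 153 165 169 172 166 156 242 247]
 [247 247 212 153 166 171 169 166 156 246 247]
 [247 247 246 166 166 167 170 166 218 247 247]
 [247 247 247 246 213 195 190 230 247 247 247]
 [247 247 247 247 247 247 247 247 247 247 247]]
px [259. 175.] 253 265 170 180
bore [ 0.5345 -0.2691  0.06  ]
[   0    0    0    0   20   29    0    0    0    0    4  966  209  236
  404  476  521 1516  416  479  385]
[0.15  0.156 0.162 0.168 0.174 0.18  0.186 0.192 0.198 0.204 0.21  0.216
 0.222 0.228 0.234 0.24  0.246 0.252 0.258 0.264 0.27  0.276]
0.165 49 ((529.0469970703125, -262.6081237792969), (11.116730690002441, 2.9616332054138184), 15.267906188964844) [ 0.529  -0.2621  0.1809]
0.214 1139 ((528.2416381835938, -258.88128662109375), (36.90321731567383, 19.534042358398438), 14.116683959960938) [ 0.5276 -0.257   0.2211]
0.25 2585 ((530.84326171875, -267.81768798828125), (41.33578109741211, 24.289213180541992), 14.745612144470215) [ 0.5297 -0.2641  0.2584]
cam [ 0.5106 -0.1927  0.3717] [ 0.0837 -0.3001 -0.9502]
```

```bash
python3 -m handwheel '[[[-0.001,0.002,0.03],[0,0,0]],[[-0.001,0.002,0.07],[0,0,0]],[[-0.001,0.002,0.095],[0,0,0]],[[-0.001,0.002,0.105],[0,0,0]],[[-0.001,0.002,0.105],[0,0,0]]]'
python3 - <<'E'
from h import *
s=bot.sense();print(s["position"],s["ft_force"],R.from_rotvec(s["ee_rot"]).as_matrix()[:,2])
p=viewer.get_image("wrist");cv2.imwrite("pics/w3.png",cv2.resize(p["image"][120:330,150:370],None,fx=2.5,fy=2.5));w=pts(p)
q=w.reshape(-1,3);a=q[(np.hypot(q[:,0]-.532,q[:,1]+.268)<.06)&(q[:,2]>.054)&(q[:,2]<.066)]
print(len(a),cv2.minAreaRect(a[:,:2].astype(np.float32)*1000))
a=w[195:300,215:300].reshape(-1,3)
z=s["position"][2]-.0335
for z0,z1 in((z+.001,z+.010),(z-.036,z-.008)):
    b=a[(a[:,2]>z0)&(a[:,2]<z1)]
    if len(b)>5:print(len(b),cv2.minAreaRect(b[:,:2].astype(np.float32)*1000),b.mean(0))
E
```

```text
time: 7.52
position: [0.5338, -0.2698, 0.1457]
ee_rot: [1.907, 2.493, 0.003]
ft_force: [-0.6, 0.4, -0.8]
grip_width: 0.0181
[ 0.5338 -0.2698  0.1457] [-0.6172  0.3991 -0.7762] [ 0.0037 -0.0004 -1.    ]
3775 ((533.013916015625, -268.0647888183594), (60.17741775512695, 60.339599609375), 72.30516815185547)
1110 ((531.5481567382812, -260.1479797363281), (36.80012893676758, 19.336641311645508), 15.004220008850098) [ 0.5308 -0.2582  0.1179]
33 ((532.4793090820312, -263.5621032714844), (9.589776039123535, 2.6784989833831787), 12.060271263122559) [ 0.5324 -0.2631  0.0791]
```

View pics/w3.png

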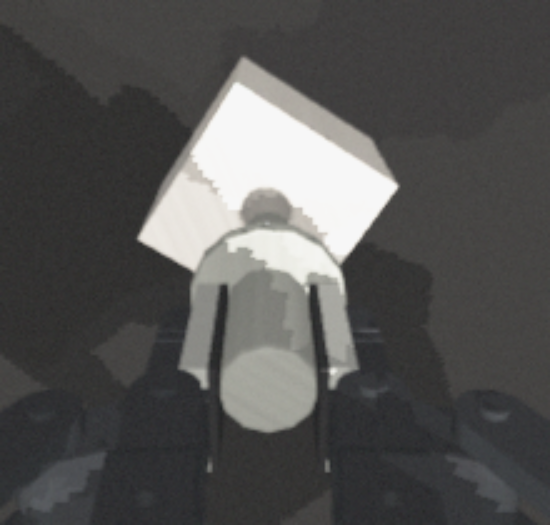

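The bore is at crop (267,207), partly behind the collar. The pin hangs vertical and about 1 mm off, so I correct that and insert.

```bash
python3 -m handwheel '[[[0.001,-0.001,0],[0,0,0]],[[0.001,-0.001,0.005],[0,0,0]],[[0.001,-0.001,0.011],[0,0,0]],[[0.001,-0.001,0.016],[0,0,0]],[[0.001,-0.001,0.021],[0,0,0]]]'
python3 to.py 0.533 -0.268 0.0935
```

```text
time: 8.2
position: [0.533, -0.2693, 0.1251]
ee_rot: [1.906, 2.492, 0.003]
ft_force: [0.8, -0.4, -1.9]
grip_width: 0.0183
t 8.2 pos [ 0.533  -0.2693  0.1251] f [ 0.8311 -0.3672 -1.8757] q [-0.597   0.5923  1.4899  0.002   1.0548 -0.863 ] w 0.018339858293292342
shift [0.0013 0.0002 0.0315] turn [ 0.0043  0.0023 -0.0038]
```

In the bore with no side force. I continue down.

```bash
python3 -m handwheel '[[[0,0,0.008],[0,0,0]],[[0,0,0.016],[0,0,0]],[[0,0,0.022],[0,0,0]],[[0,0,0.027],[0,0,0]],[[0,0,0.03],[0,0,0]]]'
python3 to.py 0.533 -0.268 0.0935
```

```text
time: 8.82
position: [0.5331, -0.2693, 0.0947]
ee_rot: [1.906, 2.492, 0.003]
ft_force: [-0.2, -0.1, -1.5]
grip_width: 0.0183
t 8.825 pos [ 0.5331 -0.2693  0.0947] f [-0.1955 -0.1306 -1.5447] q [-0.597   0.6297  1.5174  0.0021  0.9902 -0.8631] w 0.018341881778145403
shift [0.0013 0.0003 0.0012] turn [ 0.0041  0.0021 -0.0038]
```

```bash
python3 -m handwheel '[[[0,0,0.001],[0,0,0]],[[0,0,0.002],[0,0,0]],[[0,0,0.003],[0,0,0]],[[0,0,0.003],[0,0,0]],[[0,0,0.003],[0,0,0]]]'
python3 -m handwheel '[[[0,0,0],[0,0,0]],[[0,0,0],[0,0,0]],[[0,0,0],[0,0,0]],[[0,0,-0.02],[0,0,0]],[[0,0,-0.06],[0,0,0]]]' 1
python3 -m handwheel '[[[0,0,-0.04],[0,0,0]],[[0,0,-0.08],[0,0,0]],[[0,0,-0.11],[0,0,0]],[[0,0,-0.11],[0,0,0]],[[0,0,-0.11],[0,0,0]]]'
python3 - <<'E'
from h import *
for n in("wrist","top"):
    p=viewer.get_image(n)
    q=pts(p).reshape(-1,3);a=q[(np.hypot(q[:,0]-.533,q[:,1]+.268)<.022)]
    for z0,z1 in((.094,.112),(.061,.072)):
        b=a[(a[:,2]>z0)&(a[:,2]<z1)]
        if len(b)>5:print(n,len(b),cv2.minAreaRect(b[:,:2].astype(np.float32)*1000),np.median(b,0))
    print([(round(d["confidence"],2),np.array(d["position"])) for d in landmark_of(p,"pin")])
E
python3 to.py 0.4443 -0.0463 0.25
```

```text
time: 9.45
position: [0.5332, -0.2693, 0.0941]
ee_rot: [1.905, 2.491, 0.003]
ft_force: [-5.1, 2.9, 13.8]
grip_width: 0.0186
time: 10.07
position: [0.5319, -0.2686, 0.1528]
ee_rot: [1.908, 2.495, 0.003]
ft_force: [-0.1, -0.9, -0.2]
grip_width: 0.0854
time: 10.7
position: [0.5313, -0.2685, 0.2615]
ee_rot: [-1.908, -2.495, -0.002]
ft_force: [-0.4, -1.0, -0.4]
grip_width: 0.0853
wrist 283 ((532.78662109375, -268.3848876953125), (19.2005672454834, 18.68264389038086), 12.29848575592041) [ 0.5326 -0.2679  0.1024]
wrist 516 ((532.259033203125, -266.42529296875), (43.75382995605469, 39.417823791503906), 26.63871955871582) [ 0.5289 -0.2616  0.0664]
[(0.88, array([ 0.5297, -0.2678,  0.065 ]))]
top 60 ((531.5245361328125, -268.03680419921875), (18.01759147644043, 16.581668853759766), 89.81991577148438) [ 0.5316 -0.2672  0.1007]
top 122 ((531.6767578125, -270.632568359375), (37.82261276245117, 39.555908203125), 26.339488983154297) [ 0.5285 -0.2631  0.0651]
[(0.59, array([ 0.5327, -0.2683,  0.0589])), (0.48, array([ 0.7245, -0.3037,  0.005 ]))]
t 10.9 pos [ 0.5313 -0.2685  0.2614] f [ 0.6786 -0.2123  0.0102] q [-0.5974  0.4679  1.3053  0.0016  1.3699 -0.8628] w 0.08504243814380821
shift [ 0.2372 -0.0258  0.0119] turn [ 0.0002 -0.0021 -0.0036]
```

Pin home: the knob top is at z 0.102 and the collar top at 0.066, both as they must be. Next, the handle.

```bash
python3 -m handwheel '[[[0.04,-0.005,0],[0,0,0]],[[0.09,-0.01,0],[0,0,0]],[[0.14,-0.016,0],[0,0,0]],[[0.19,-0.021,0],[0,0,0]],[[0.237,-0.026,0.012],[0,0,-0.003]]]' 0.7
python3 -m handwheel '[[[0,0,0],[0,0,0]],[[0,0,0],[0,0,0]],[[0,0,0],[0,0,0]],[[0,0,0],[0,0,0]],[[0,0,0],[0,0,0]]]'
python3 - <<'E'
from h import *
p=viewer.get_image("wrist")
q=pts(p).reshape(-1,3);a=q[(np.hypot(q[:,0]-.4443,q[:,1]+.0463)<.05)]
b=a[(a[:,2]>.12)&(a[:,2]<.14)];print(len(b),cv2.minAreaRect(b[:,:2].astype(np.float32)*1000),b.mean(0),b[:,2].max())
print(landmark_of(p,"flap_handle"))
E
python3 to.py 0.4443 -0.0463 0.129
```

```text
time: 11.52
position: [0.4437, -0.0452, 0.2499]
ee_rot: [-1.904, -2.498, -0.003]
ft_force: [0.3, -0.2, -0.2]
grip_width: 0.0596
time: 12.15
position: [0.4438, -0.0458, 0.2499]
ee_rot: [-1.906, -2.497, -0.003]
ft_force: [-0.1, -0.4, 0.1]
grip_width: 0.0595
951 ((443.8655090332031, -44.385711669921875), (9.602767944335938, 83.90669250488281), 15.560032844543457) [ 0.4434 -0.0421  0.1304] 0.1339739201684807
[{'position': [0.4422, -0.0423, 0.1258], 'confidence': 0.79}]
t 12.25 pos [ 0.4437 -0.0455  0.2499] f [ 0.919   0.3059 -0.036 ] q [-0.2758  0.2001  1.7318  0.0023  1.2094 -0.5441] w 0.05993841061167899
shift [-0.0011  0.0002  0.1209] turn [ 0.0014 -0.0017 -0.0013]
```

```bash
python3 -m handwheel '[[[0,0,0.04],[0,0,0]],[[0,0,0.08],[0,0,0]],[[0,0,0.105],[0,0,0]],[[0,0,0.12],[0,0,0]],[[0,0,0.12],[0,0,0]]]'
python3 -m handwheel '[[[0,0,0],[0,0,0]],[[0,0,0],[0,0,0]],[[0,0,0],[0,0,0]],[[0,0,0],[0,0,0]],[[0,0,0],[0,0,0]]]' 0 40
python3 to.py 0.4443 -0.0463 0.129
```

```text
time: 12.88
position: [0.4433, -0.0452, 0.1291]
ee_rot: [-1.904, -2.496, -0.002]
ft_force: [-0.1, -0.0, -0.1]
grip_width: 0.0597
time: 13.5
position: [0.4444, -0.0451, 0.1297]
ee_rot: [-1.905, -2.497, -0.004]
ft_force: [4.6, 3.3, 3.3]
grip_width: 0.0088
t 13.5 pos [ 0.4444 -0.0451  0.1297] f [4.6071 3.2918 3.2909] q [-0.2749  0.3541  1.9028  0.0036  0.884  -0.5445] w 0.008834548589169695
shift [-0.0011 -0.0004  0.0007] turn [ 0.0021 -0.002  -0.0015]
```

Gripped (8.8 mm reading for a 10 mm bar). I lift along the arc, first to about 0.8 rad.

```bash
python3 -m handwheel '[[[0,0.004,-0.013],[0,0,0]],[[0,0.01,-0.025],[0,0,0]],[[0,0.024,-0.048],[0,0,0]],[[0,0.043,-0.067],[0,0,0]],[[0,0.065,-0.082],[0,0,0]]]'
python3 to.py 0.4443 -0.0463 0.129
```

```text
time: 14.12
position: [0.503, -0.029, 0.2126]
ee_rot: [-1.9, -2.492, 0.008]
ft_force: [-13.6, -4.9, 11.9]
grip_width: 0.0083
t 14.125 pos [ 0.503  -0.029   0.2126] f [-13.5826  -4.8832  11.8509] q [-0.2089  0.3462  1.6377 -0.0017  1.1669 -0.4759] w 0.008290187438837523
shift [-0.0014 -0.0604  0.0841] turn [-0.0089 -0.0028 -0.0011]
```

```bash
python3 -m handwheel '[[[0,0.014,-0.008],[0,0,0]],[[0,0.028,-0.013],[0,0,0]],[[0,0.042,-0.016],[0,0,0]],[[0,0.055,-0.018],[0,0,0]],[[0,0.068,-0.018],[0,0,0]]]'
python3 to.py 0.4443 -0.0463 0.129
```

```text
time: 14.75
position: [0.568, -0.0112, 0.2313]
ee_rot: [-1.9, -2.491, 0.011]
ft_force: [-4.6, -1.1, 9.7]
grip_width: 0.0082
t 14.75 pos [ 0.568  -0.0112  0.2313] f [-4.5574 -1.0871  9.6898] q [-0.1535  0.4442  1.4283 -0.0022  1.2799 -0.4206] w 0.00817711188596833
shift [-0.0014 -0.1275  0.1037] turn [-0.0108 -0.0025 -0.001 ]
```

```bash
python3 -m handwheel '[[[0,0.013,0.0],[0,0,0]],[[0,0.027,0.002],[0,0,0]],[[0,0.04,0.005],[0,0,0]],[[0,0.05,0.009],[0,0,0]],[[0,0.053,0.01],[0,0,0]]]'
python3 - <<'E'
from h import *
s=bot.sense();print(s["position"],s["ft_force"])
p=viewer.get_image("scene");cv2.imwrite("pics/s2.png",cv2.resize(p["image"][80:330,80:410],None,fx=2,fy=2))
E
```

```text
time: 15.38
position: [0.6191, 0.0028, 0.2205]
ee_rot: [-1.899, -2.491, 0.012]
ft_force: [-1.9, -0.9, 4.2]
grip_width: 0.0082
[0.6191 0.0028 0.2205] [-1.8622 -0.8709  4.1981]
```

View pics/s2.png

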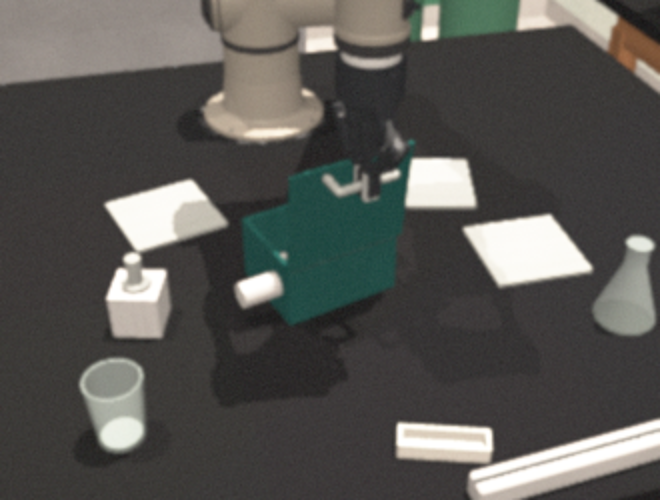

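The flap stands up past vertical and the pin is parked in the block (crop 133,270). I release with a small opening, since one finger sits between the bar and the flap, then rise.

```bash
python3 -m handwheel '[[[0,0,0],[0,0,0]],[[0,0,0],[0,0,0]],[[0,0,0],[0,0,0]],[[0,0,-0.01],[0,0,0]],[[0,0,-0.03],[0,0,0]]]' 0.25
python3 -m handwheel '[[[0,0,-0.03],[0,0,0]],[[0,0,-0.06],[0,0,0]],[[0,0,-0.09],[0,0,0]],[[0,0,-0.09],[0,0,0]],[[0,0,-0.09],[0,0,0]]]'
python3 to.py 0.507 -0.029 0.30
```

```text
time: 16.05
position: [0.6193, 0.0029, 0.2506]
ee_rot: [-1.899, -2.49, 0.013]
ft_force: [0.8, -0.6, -0.1]
grip_width: 0.0214
time: 16.68
position: [0.6201, 0.003, 0.34]
ee_rot: [-1.898, -2.49, 0.013]
ft_force: [0.1, -0.5, -1.2]
grip_width: 0.021
t 16.675 pos [0.6201 0.003  0.34  ] f [ 0.0927 -0.4513 -1.167 ] q [-0.1178  0.4914  1.0563 -0.0019  1.6073 -0.3858] w 0.021045469868893198
shift [-0.001  -0.117   0.0416] turn [-0.0132 -0.0033 -0.0009]
```

```bash
python3 -m handwheel '[[[0,-0.04,0],[0,0,0]],[[0,-0.08,0],[0,0,0]],[[-0.001,-0.117,0.01],[-0.013,-0.003,0]],[[-0.001,-0.117,0.03],[-0.013,-0.003,0]],[[-0.001,-0.117,0.04],[-0.013,-0.003,0]]]' 0.5
python3 - <<'E'
from h import *
p=viewer.get_image("wrist");cv2.imwrite("pics/w4.png",p["image"]);t=viewer.get_image("top")
for n,q in(("w",p),("t",t)):
    print([(round(d["confidence"],2),np.array(d["position"])) for d in landmark_of(q,"filter")])
    w=pts(q).reshape(-1,3);a=w[np.hypot(w[:,0]-.507,w[:,1]+.029)<.045]
    for z0,z1 in((.076,.09),(.054,.067)):
        b=a[(a[:,2]>z0)&(a[:,2]<z1)]
        if len(b)>5:print(n,len(b),cv2.minAreaRect(b[:,:2].astype(np.float32)*1000),b.mean(0))
E
python3 to.py 0.507 -0.029 0.075
```

```text
time: 17.3
position: [0.5061, -0.0289, 0.2999]
ee_rot: [-1.904, -2.495, 0.002]
ft_force: [0.3, -0.3, -0.4]
grip_width: 0.0429
[(0.89, array([ 0.5015, -0.0239,  0.0103]))]
w 221 ((506.92694091796875, -26.3569278717041), (8.87136459350586, 33.8778076171875), 15.43237018585205) [ 0.5067 -0.0258  0.0833]
w 283 ((506.8983459472656, -29.034786224365234), (10.642281532287598, 89.27796173095703), 15.134196281433105) [ 0.5058 -0.0246  0.0611]
[]
t 19 ((495.00030517578125, 6.505710601806641), (7.315481662750244, 14.664153099060059), 3.1795454025268555) [0.4949 0.0077 0.0604]
t 17.5 pos [ 0.5074 -0.0289  0.3013] f [-0.769   0.018   1.9078] q [-0.2079  0.2773  1.4823  0.0002  1.3829 -0.4761] w 0.04265224733197127
shift [-0.0001 -0.0003  0.2263] turn [-0.0007 -0.0006 -0.0006]
```

View pics/w4.png

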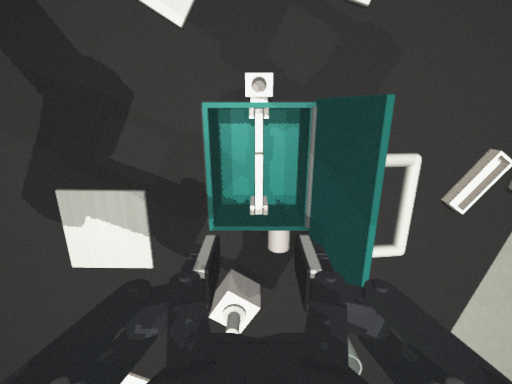

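The wrist view shows the filter edge-on at about (259,155), with rails at both ends and the flap open to the right. The tab centre agrees with the housing centre, so I descend straight.

```bash
python3 -m handwheel '[[[0.001,0,0.04],[0,0,0]],[[0.001,0,0.09],[0,0,0]],[[0.001,0,0.13],[0,0,0]],[[0.001,0,0.16],[0,0,0]],[[0.001,0,0.17],[0,0,0]]]'
python3 to.py 0.507 -0.028 0.075
python3 -m handwheel '[[[0,0,0.015],[0,0,0]],[[0,0,0.03],[0,0,0]],[[0,0,0.045],[0,0,0]],[[0,0,0.055],[0,0,0]],[[0,0,0.055],[0,0,0]]]'
python3 to.py 0.507 -0.028 0.075
```

```text
time: 18.12
position: [0.5068, -0.0277, 0.13]
ee_rot: [-1.902, -2.496, 0.002]
ft_force: [-0.2, 0.6, -0.8]
grip_width: 0.0428
t 18.125 pos [ 0.5068 -0.0277  0.13  ] f [-0.2194  0.589  -0.7707] q [-0.2058  0.4492  1.7379  0.0002  0.9579 -0.4744] w 0.04275306505374635
shift [-0.0005  0.0003  0.055 ] turn [-0.0029 -0.0017 -0.0003]
time: 18.75
position: [0.5062, -0.0276, 0.0743]
ee_rot: [-1.902, -2.495, 0.003]
ft_force: [-0.6, -0.2, -0.1]
grip_width: 0.0424
t 18.75 pos [ 0.5062 -0.0276  0.0743] f [-0.5764 -0.2167 -0.1233] q [-0.2058  0.5326  1.79    0.0002  0.8238 -0.4744] w 0.0423976160638391
shift [-0.0006  0.0007 -0.0007] turn [-0.0042 -0.0024 -0.0004]
```

```bash
python3 -m handwheel '[[[0,0,0],[0,0,0]],[[0,0,0],[0,0,0]],[[0,0,0],[0,0,0]],[[0,0,0],[0,0,0]],[[0,0,0],[0,0,0]]]' 0 50
python3 to.py 0.507 -0.028 0.075
python3 -m handwheel '[[[0,0,-0.015],[0,0,0]],[[0,0,-0.03],[0,0,0]],[[0,0,-0.05],[0,0,0]],[[0,0,-0.07],[0,0,0]],[[0,0,-0.09],[0,0,0]]]'
python3 -m handwheel '[[[0,0,-0.03],[0,0,0]],[[0,0,-0.06],[0,0,0]],[[0,0,-0.1],[0,0,0]],[[0,0,-0.125],[0,0,0]],[[0,0,-0.125],[0,0,0]]]'
python3 to.py 0.523 0.271 0.28
```

```text
time: 19.38
position: [0.5065, -0.0276, 0.0748]
ee_rot: [-1.902, -2.496, 0.002]
ft_force: [0.5, 0.7, 5.8]
grip_width: 0.009
t 19.375 pos [ 0.5065 -0.0276  0.0748] f [0.4511 0.7311 5.8318] q [-0.2058  0.5319  1.7895  0.0002  0.8241 -0.4744] w 0.009048649861024612
shift [-0.0005  0.0004 -0.0002] turn [-0.0033 -0.0019 -0.0004]
time: 20.0
position: [0.5067, -0.0277, 0.1663]
ee_rot: [-1.902, -2.496, 0.002]
ft_force: [-0.1, -0.3, -1.1]
grip_width: 0.0094
time: 20.62
position: [0.5076, -0.0279, 0.2937]
ee_rot: [1.903, 2.498, 0.001]
ft_force: [-0.2, 0.5, -2.4]
grip_width: 0.0092
t 20.625 pos [ 0.5076 -0.0279  0.2937] f [-0.219   0.4677 -2.397 ] q [-0.2058  0.2812  1.498   0.0001  1.3611 -0.4743] w 0.00924941109885098
shift [0.2841 0.0941 0.0137] turn [ 0.0013  0.0005 -0.0003]
```

```bash
python3 -m handwheel '[[[0.03,0,0],[0,0,0]],[[0.07,0,0],[0,0,0]],[[0.11,0,0],[0,0,0]],[[0.15,0.0,0],[0,0,0]],[[0.18,0.0,0],[0,0,0]]]'
python3 to.py 0.523 0.271 0.28
python3 -m handwheel '[[[0.03,0.01,0],[0,0,0]],[[0.06,0.03,0],[0,0,0]],[[0.08,0.05,0.005],[0,0,0]],[[0.095,0.075,0.01],[0,0,0]],[[0.104,0.093,0.014],[0,0,0]]]'
python3 -m handwheel '[[[0,0,0],[0,0,0]],[[0,0,0],[0,0,0]],[[0,0,0],[0,0,0]],[[0,0,0],[0,0,0]],[[0,0,0],[0,0,0]]]'
python3 to.py 0.523 0.271 0.28
python3 - <<'E'
from h import *
for n in("top","scene"):
    p=viewer.get_image(n);cv2.imwrite(f"pics/{n}9.png",p["image"])
    for q in("filter","pad","pin","flap_handle"):print(n,q,[(round(d["confidence"],2),np.array(d["position"])) for d in landmark_of(p,q)])
E
```

```text
time: 21.25
position: [0.4585, 0.147, 0.2923]
ee_rot: [-1.903, -2.499, 0.002]
ft_force: [0.9, -0.8, -1.6]
grip_width: 0.0094
t 21.25 pos [0.4585 0.147  0.2923] f [ 0.9185 -0.8261 -1.5538] q [ 0.1509  0.2326  1.5677 -0.0002  1.3426 -0.1183] w 0.00940120420637298
shift [0.1024 0.0952 0.0122] turn [-0.0013  0.      0.0005]
time: 21.88
position: [0.5202, 0.2727, 0.2762]
ee_rot: [-1.901, -2.498, 0.006]
ft_force: [-1.2, 0.1, -1.5]
grip_width: 0.0092
time: 22.5
position: [0.5201, 0.2725, 0.2765]
ee_rot: [-1.901, -2.498, 0.005]
ft_force: [-0.7, -0.4, -2.5]
grip_width: 0.0093
t 22.5 pos [0.5201 0.2725 0.2765] f [-0.6732 -0.4278 -2.4503] q [0.3521 0.4444 1.3014 0.0001 1.3996 0.0823] w 0.00928080164566986
shift [-0.0022  0.0024 -0.0035] turn [-0.0039  0.0002  0.001 ]
top filter [(0.9, array([0.5212, 0.2766, 0.2093]))]
top pad [(0.8, array([ 0.3151,  0.2008, -0.002 ])), (0.66, array([ 0.2971, -0.2107,  0.0022])), (0.56, array([0.5232, 0.2736, 0.0003]))]
top pin [(0.59, array([ 0.5316, -0.2663,  0.0562]))]
top flap_handle [(0.69, array([0.6156, 0.0005, 0.2141]))]
scene filter [(0.65, array([0.5206, 0.2747, 0.205 ]))]
scene pad [(0.73, array([0.316 , 0.1996, 0.0025])), (0.71, array([ 0.2972, -0.2096,  0.0011])), (0.63, array([ 0.521 ,  0.2712, -0.0017]))]
scene pin [(0.79, array([ 0.5348, -0.2712,  0.0567]))]
scene flap_handle [(0.67, array([0.6207, 0.0047, 0.216 ]))]
```

View pics/scene9.png

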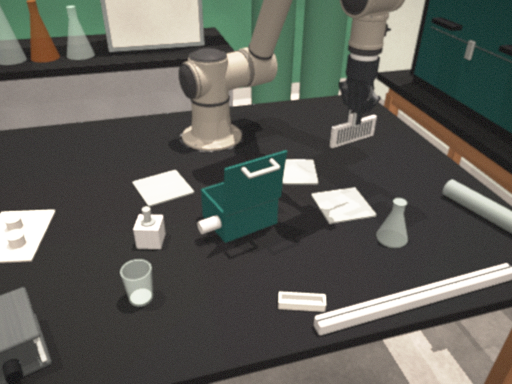

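The plate hangs upright above the pad at (354,130), the flap is open, the pin is parked, and the flask, beaker and boat are unmoved. I hand in.

```bash
python3 -c "
from station import order,bot
s=bot.sense();print(s['joint_vel'],s['grip_width']);print(order.hand_in())"
```

```text
[ 1.11385243e-03  2.64914137e-05 -2.37097561e-04  4.18952648e-05
  2.53180524e-04  1.00584907e-03] 0.00903025628533541
the job is handed in; nothing more can be done
None
```

The job is handed in, at about 23 s of the 72 s allowed, and no verdict was returned. I parked the pin in the block, then lifted the flap past vertical and let go. After that I drew the filter plate straight up and held it over the leftmost pad.

| Item | Last check |
|---|---|
| Filter plate | Held; lower edge about 0.207 m above the bench, a few mm from the pad's centre at (0.523, 0.272), tool vertical within 0.01 rad, arm still |
| Flap | About 1.65 rad, judged from where its handle stands |
| Pin | Measured right after release: knob top at z 0.102 and collar top at z 0.066, so fully home; its centre is within about 1 mm of the bore |
| Flask, beaker, boat | Look unmoved in the final picture; I did not measure them again |

- **Pin position:** the network's estimates of the pin's origin scatter by 3–4 mm, so I relied on the depth measurement. The final pictures agree with it within that scatter.
- **Flap lift:** side forces reached about 18 N on the way, because my arc was about 3 mm too tight. I corrected the radius partway through, and nothing came near a force limit.

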